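# Mark a brass blank on the spring-hammer stamping stand

## Robot

A 6-joint arm with a two-finger parallel gripper is mounted at the origin on a cart in front of the work surface, level with it; the furniture and walls round the work are solid. World frame = base frame: x ahead of the robot, y to its left, z up, the work surface at z = 0. Lengths are in mm, angles in rad, forces in N, time in s.
With the tool pointing down it reaches from about 375 to 975 mm from the base axis. Payload 3.8 kg.
Tool frame: the origin (TCP) lies between the finger pads; the fingertips stand 19 mm ahead of it and the grasp point (between the pads) is the TCP; z points along the fingers, y is the line along which they close (so a half turn about z gives the same grasp; the last joint's range is limited). The gripper opens to 88 mm and grips with 3 to 60 N. Pads are 18 mm wide; open, the fingers measure 123 mm over their backs; the gripper's body (75 mm by 187 mm) begins 45 mm behind the grasp point.
Start: joints at [-1.243, 0.264, 1.604, -0, 1.274, -0.037], TCP at [240.809, -630.579, 257.706] pointing down, gripper open.
Joint ranges: [-2.63, 2.63], [-0.94, 2.18], [0.31, 2.57], [-1.31, 4.45], [0, 2.66], [-2.55, 2.55]. Speed limits (rad/s): [2.57, 2.57, 3.14, 3.14, 3.14, 3.14].

## Interface

Orientations are given as a unit quaternion [x, y, z, w].
In Python, from plant import r, optics gives the robot as it stands.
- The arm moves only by the shell command python3 -m inch 'ROWS' [OPENING] [FORCE]. ROWS is JSON, a list of rows, each a list of 4 numbers: the shift along the tool's x, y, z in cm, then the turn about the tool's z in degrees. A call has 1 to 20 rows; each row shifts and turns the commanded pose from where the row before left it, along the tool's axes as they then stand; what a row does not reach is not made up. A row lasts 1/10 s, in which the tool goes at most 50 mm and 8.59 degrees, less where a joint would pass 70% of its speed; a pose out of reach is approached as far as the arm can. A call is refused whole if a number of a shift passes 5 or a number of a turn 8.59, either way. A call with a gripper value outside its range is refused whole. OPENING is the closure, from 0 (fully open) to 1 (shut), set as the call begins (- or left out, the last holds). The fingers move at their own pace and stop on an object; FORCE is the grip in N (left out, the last holds). Time passes only in rows, so rows that do not move let the fingers close. It gives the time, the measured TCP pose, the force, the opening and the grip force at its end, in the units of the state.
- r.observe(): the state, without advancing time (a new reading comes with each control period).
- optics.camera(name): name is "scene" or "top" or "wrist"; returns a dict with "frame" (384x512x3 uint8, blue, green, red), "camera_matrix" (3x3 intrinsics, pixels), "pose" (4x4, takes a point from camera to world coordinates). Camera axes: x right, y down, z forward; pixel columns grow to the right and rows downward; lengths in mm; the calibration is good to about 2 mm. A picture is of the moment at which its call begins. There is no depth.
- r.job_done(): hands the job in; it is judged then, once.
The state is a dict: "time": time; "joints": joint angles; "dq": joint speeds; "joint_efforts": joint torques, N m; "ee_pos": TCP position; "tcp_rot": TCP orientation; "force": force on the tool from outside, world axes, zero at the start; "wrist_torque": the same for the moment, N m; "gripper_width": opening from 0.0 (shut) to 1.0 (fully open); "grasp_force": force on a finger pad.
Only numpy, scipy, OpenCV 4.12 (cv2) and the standard library are available. Lean on these libraries where they do the work, as an engineer would, in place of code of your own. Each camera call takes 0.05 s, during which the arm holds its last target. There are 200 camera calls.

## Task

Put the maker's mark on the brass blank: push the loaded nest slide fully home under the punch, draw the black striker knob up by feel until the sear catches and holds it, let go of it, then press the red lever down so that the striker fires, and take the hand away. Every blow leaves a mark, so never let the knob slip before the sear has caught; do not strain the knob against its end buffer, keep the blank in its nest and leave the loupe, the lid and the pliers where they lie.

Things in the scene. Friction and masses are not known exactly. Their poses are not given: they have to be found in the camera images.
- stand: Grey cast marking stand, fixed: base 138 x 116 x 14 mm (x -76 to +62), rear column, head 60 to 166 mm up (x -24 to +60, y +-28), dark 32 mm spring barrel on it up to 188 mm. Origin: on the bench under the punch axis; z up, +x from the slide's handle to the column, +y left.
- nest_slide (a joint): Travel of the steel nest slide that carries the blank, m: 0 = drawn out to the front (start), 0.050 = fully home against its stop under the punch. It moves along the stand's +x; friction about 2.5 N and it stays where it is left.
- slide_knob (a point): Centre of the black ball (19 mm across) on the upright handle post at the front end of the nest slide, about 56 mm above the bench; 118 mm in front of the punch axis with the slide out, 68 mm with it home. The post below is 11 mm thick, from 22 to 50 mm above the bench.
- striker (a joint): Height of the sprung striker, m: 0 = down on the punch, grows as drawn up. It pulls down 6.5 N plus 0.3 N per mm, and 2 to 3 N more while the sear rubs (from 15 mm below the catch up to it). The catch lies somewhere from 16 to 34 mm, as the last user screwed the brass collar on the rod. Let down a little, a caught striker stops pulling on the hand; an uncaught one follows and fires if let go.
- pull_knob (a point): Centre of the round black knob on top of the striker rod: 33 mm across, its straight side 17 mm high, the knob 28 mm high in all, underside 14 mm below this point; about 216 mm above the bench with the striker down, moves up with it. Below it a 14 mm rod shows for 14 mm above the spring barrel. A firm grip across the side holds it.
- buffer (a joint): Compression of the black rubber end buffer inside the head, m: 0 = free. About 2 mm (1.2 to 3) above the catch the collar on the rod runs into it, and from there the pull rises by 8 N per mm; more than 2.2 mm (about 18 N on top of the spring) strains it.
- trip_lever (a joint): Angle of the trip lever, rad: 0 = up, at rest (it springs back), grows as its red pad is pressed down, stop at 0.42. It frees a caught sear at about 0.27 to 0.35 rad (14 to 22 mm down at the pad) with about 6 N at the pad; the stop is 27 mm down.
- lever_pad (a point): Centre of the top of the red round pad (25 mm across) at the outer end of the trip lever: 84 mm to the stand's right (-y) of the punch axis and about 121 mm above the bench; pressed straight down. The pad travels about 5 mm farther outward (-y) on its way down.
- blank: The brass blank, a disc 30 mm across and 5 mm thick, lying loose in the 3 mm deep round pocket of the nest slide. Origin at the centre of its underside, about 23 mm above the bench.
- strike_point (a point): Fixed point of the stand on the punch axis, 28 mm above the bench, at the height of the blank's top: where the blank's centre must be.
- loupe: Black eye loupe, a cone 34 mm across and 28 mm high, standing to the left of the stand; bystander. Origin at the centre of its underside.
- alu_lid: Aluminium pot lid, 44 mm across and 13 mm high, to the right of the slide; bystander. Origin at the centre of its underside.
- pliers_flat: Flat-nose pliers with black handles, 134 x 41 x 13 mm, lying to the right of the stand; bystander. Origin at the centre of their underside, their length along their x.

How it is judged (in metres and radians):
On the way, in this order (a step that is already met when the one before it is completed fails the run):
1. the nest slide is pushed home under the punch (value of joint nest_slide above 0.048 m), for 0.2 s.
2. the striker is drawn up and held by its sear, with nothing of the robot touching the stand (value of joint striker above 0.012 m and value of joint nest_slide above 0.048 m and value of joint trip_lever below 0.05 rad and contact force between each of the fingers, the arm and stand below 0.1 N), for 0.3 s.
3. the sear is tripped with the lever and the striker has come down (value of joint striker below 0.003 m), for 0.2 s.
At the end, for the whole second after the job is handed in: Striker down (within 3 mm), trip lever sprung back (under 0.05 rad), slide home (over 48 mm), blank flat and at rest in its nest within 4 mm of the punch axis and not lifted by 1 mm, loupe, lid and pliers within 15 mm of where they lay (value of joint striker below 0.003 m and value of joint trip_lever below 0.05 rad and value of joint nest_slide above 0.048 m and horizontal distance between blank and strike_point below 0.004 m and z of blank in the frame of strike_point between -0.007 and -0.0035 m and angle between blank's own z axis and vertical below 0.1 rad and linear speed of blank below 0.02 m/s and distance of each of loupe, alu_lid, pliers_flat from where it was at the start of the episode below 0.015 m); the robot touches nothing.
It fails at once if the striker falls without the lever being pressed (let go or slipped before the sear caught) (velocity of joint striker below -0.3 m/s and value of joint striker below 0.012 m and value of joint trip_lever below 0.15 rad).
It fails at once if the striker is fired while the slide is not home (velocity of joint striker below -0.3 m/s and value of joint striker below 0.012 m and value of joint nest_slide below 0.047 m).
It fails at once if the knob is strained against the end buffer (value of joint buffer above 0.0022 m).
It fails at once if the blank leaves its nest (z of blank in the frame of strike_point above 0.004 m or angle between blank's own z axis and vertical above 0.4 rad).
It fails at once if the loupe, the lid or the pliers are moved by more than 15 mm (distance of any of loupe, alu_lid, pliers_flat from where it was at the start of the episode above 0.015 m).
It also fails if it takes over 67 s, if anything falls off the work surface, if the arm or the gripper's body presses on something with over 40 N, if the wrist force passes 120 N, or if a joint passes its speed limit or range.

## Working session

There is one attempt and no reset: what is moved stays moved. The work goes in short steps, Python scripts to look and compute and a shell command to move; the robot and the scene stay as the last step left them, time stands still between calls to the robot, and variables do not carry over. Pictures are saved under pics/ and viewed, at most 10 in all, crops included, and the job is handed in when it is done.

```bash
mkdir -p pics; ls
python3 - <<'E'
from plant import r, optics
import cv2,numpy as np
for n in ("scene","top"):
    c=optics.camera(n); cv2.imwrite(f"pics/{n}0.png",c["frame"]); print(n,c["camera_matrix"].tolist(),np.round(c["pose"],4).tolist())
    np.savez(f"{n}0.npz",f=c["frame"],K=c["camera_matrix"],P=c["pose"])
print(r.observe())
E
```

```text
pics
scene [[404.7351261237412, 0.0, 264.5970145141815], [0.0, 404.7351261237412, 185.79687602695338], [0.0, 0.0, 1.0]] [[-0.8032, -0.4082, 0.4339, 179.4038], [-0.5956, 0.5339, -0.6002, 550.9592], [0.0133, -0.7405, -0.6719, 719.5406], [0.0, 0.0, 0.0, 1.0]]
top [[451.8359536279144, 0.0, 252.66212925291632], [0.0, 451.8359536279144, 194.66243171624777], [0.0, 0.0, 1.0]] [[-0.1021, -0.9746, 0.1992, 382.8659], [-0.9948, 0.1013, -0.0146, 9.6649], [-0.006, -0.1997, -0.9798, 1090.1485], [0.0, 0.0, 0.0, 1.0]]
{'time': 0.1, 'joints': array([-1.24289862e+00,  2.64673334e-01,  1.60523743e+00, -3.74976445e-05,
        1.27370686e+00, -3.69315722e-02]), 'dq': array([-0.00120574, -0.00325791, -0.00362631,  0.00069669,  0.00044189,
        0.00084519]), 'joint_efforts': array([ 1.45439540e-04, -5.03620684e+01, -3.58069217e+01,  7.30775739e-02,
        2.33536935e-02, -5.99953751e-05]), 'ee_pos': array([ 240.60474959, -630.01095162,  256.5154982 ]), 'tcp_rot': array([ 9.83407030e-01,  1.81410000e-01, -1.64512716e-04, -9.99189297e-04]), 'force': array([-0.60152684,  0.72226639, -0.19546826]), 'wrist_torque': array([ 0.0268461 , -0.06088281,  0.01085404]), 'grasp_force': 0.0, 'gripper_width': 1.0049821969205972}
```

View pics/scene0.png

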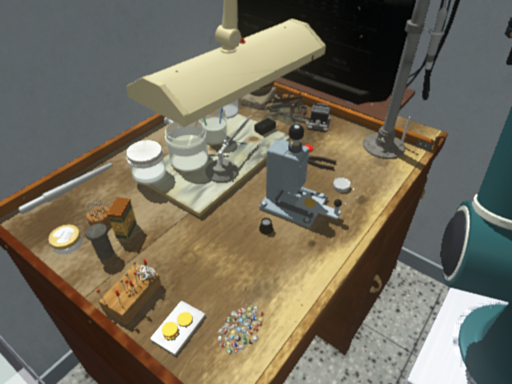

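View pics/top0.png

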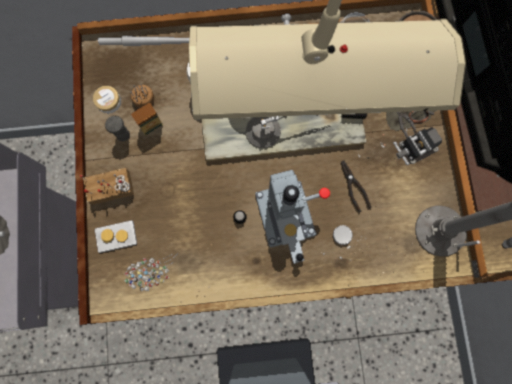

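The top view shows the pull knob at about (291,193), the red pad at (324,193), the slide ball at (299,257), the loupe at (240,216) and the lid at (342,235). In the scene view the knob is at (296,131) and the ball at (337,204). The lamp hangs behind the stand.

```bash
cat > h.py <<'E'
import numpy as np,cv2
def load(n,i=0): d=np.load(f"{n}{i}.npz"); return d["f"],d["K"],d["P"]
def ray(K,P,uv):
    d=P[:3,:3]@np.linalg.solve(K,[uv[0],uv[1],1.]); return P[:3,3],d
def plane(K,P,uv,z):
    o,d=ray(K,P,uv); return o+d*(z-o[2])/d[2]
def two(a,ua,b,ub):
    A=[];B=[]
    for (f,K,P),u in((a,ua),(b,ub)):
        o,d=ray(K,P,u); d=d/np.linalg.norm(d); M=np.eye(3)-np.outer(d,d); A.append(M);B.append(M@o)
    x=np.linalg.lstsq(np.vstack(A),np.hstack(B),rcond=None)[0]
    return x,[np.linalg.norm(M@x-b) for M,b in zip(A,B)]
def blobs(m,c,R,amin=8):
    m=m.astype(np.uint8).copy(); k=np.zeros_like(m); x,y=c; k[y-R:y+R,x-R:x+R]=1
    n,_,s,ce=cv2.connectedComponentsWithStats(m*k)
    return [(ce[i].round(1).tolist(),s[i].tolist()) for i in range(1,n) if s[i][4]>=amin]
E
python3 - <<'E'
from h import *
T=load("top");S=load("scene")
for nm,(f,_,_),L in(("top",T,((291,193),(299,257),(324,193))),("scene",S,((296,131),(337,204),(309,148)))):
    b,g,r_=[f[...,i].astype(int) for i in range(3)]
    dark=np.max(f,2)<50; red=(r_>140)&(g<80)&(b<80)
    for c in L[:2]: print(nm,"dark",c,blobs(dark,c,14))
    print(nm,"red",blobs(red,L[2],14,4))
out=[]
for n,a,c in(("top",T,(285,222)),("scene",S,(305,180))):
    h,w=110,150; f=a[0][c[1]-55-20*(n=="scene"):c[1]+55,c[0]-50:c[0]+65]
    out.append(cv2.resize(f,(400,600 if 0 else 440),interpolation=cv2.INTER_CUBIC))
cv2.imwrite("pics/crop.png",np.hstack(out))
E
```

```text
top dark (291, 193) [([289.6, 197.9], [284, 189, 14, 16, 126])]
top dark (299, 257) [([299.4, 257.4], [297, 255, 6, 6, 30])]
top red [([324.2, 192.4], [319, 188, 11, 10, 93])]
scene dark (296, 131) [([296.0, 133.0], [289, 126, 15, 14, 141])]
scene dark (337, 204) [([337.6, 203.3], [335, 201, 6, 6, 25])]
scene red [([309.5, 147.0], [306, 144, 7, 7, 26])]
```

View pics/crop.png

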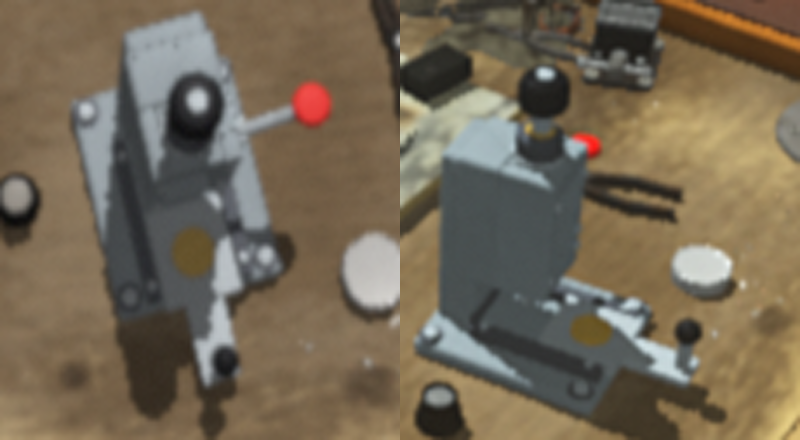

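The crop shows the knob, the red pad on the stand's right, the ball post toward the robot, and the brass blank in its nest. Next I'll triangulate these points.

Run:
```python
from h import *
T=load("top");S=load("scene")
k,e=two(T,(291,193.5),S,(296.5,132.5)); print("knob",k.round(1),np.round(e,1))
b,e=two(T,(299.5,257.5),S,(337.6,203.7)); print("ball",b.round(1),np.round(e,1), plane(*T[1:],(299.5,257.5),56).round(1),plane(*S[1:],(337.6,203.7),56).round(1))
p=plane(*T[1:],(324.2,192.5),121); p2,e=two(T,(324.2,192.5),S,(309.5,147));print("pad",p.round(1),p2.round(1),np.round(e,1))
bl=plane(*T[1:],(195/400*115+235,251/4+167),28);bs=plane(*S[1:],((590-400)/400*115+255,329*130/440+105),28);print("blank",bl.round(1),bs.round(1))
for nm,pt in(("knob",k),("knobplane",plane(*T[1:],(291,193.5),216)),("pad",p),("blank",bl)):
    d=pt[:2]-b[:2]; print(nm,np.hypot(*d).round(1),np.degrees(np.arctan2(d[1],d[0])).round(2))
for n,uv,z in(("loupe",(240,216),28),("lid",(342,235),13),("plierstip",(344,163),8),("plier2",(368,208),8)): print(n,plane(*T[1:],uv,z).round())
for n,uv in(("lampedge L",(195,115)),("lampedge R",(460,107))):
  for z in(300,450):print(n,z,plane(*T[1:],uv,z).round())
print("lamp",two(T,(195,115),S,(165,120)),two(T,(460,107),S,(325,50)))
```

```text
knob [553.9 -79.5 215.4] [1.4 1.4]
ball [436.8 -97.   54. ] [0.7 0.7] [437.3 -96.6  56. ] [435.5 -95.3  56. ]
pad [ 568.6 -161.   121. ] [ 564.9 -162.   123. ] [3.5 3.5]
blank [505.4 -87.7  28. ] [503.2 -85.7  28. ]
knob 118.4 8.52
knobplane 119.7 8.74
pad 146.4 -25.9
blank 69.2 7.79
loupe [550.  29.  28.]
lid [ 482. -208.   13.]
plierstip [ 659. -240.    8.]
plier2 [ 541. -281.    8.]
lampedge L 300 [704.  89. 300.]
lampedge L 450 [643.  74. 450.]
lampedge R 300 [ 669. -401.  300.]
lampedge R 450 [ 614. -323.  450.]
lamp (array([733.86905866, 102.65127284, 263.25344191]), [np.float64(16.52884028556093), np.float64(16.52884028555967)]) (array([ 689.37580995, -430.77585861,  242.9598276 ]), [np.float64(0.008897048990132118), np.float64(0.008897048990547878)])
```

```bash
cat > w.py <<'E'
# python3 w.py sx sy z : tool-frame shift (cm) to a stand-frame target, yaw error deg
import sys,numpy as np
from scipy.spatial.transform import Rotation as R
from plant import r
O=np.array([554.3,-79.5]);A=np.radians(8.5);C=np.array([[np.cos(A),-np.sin(A)],[np.sin(A),np.cos(A)]])
s=r.observe();M=R.from_quat(s["tcp_rot"]).as_matrix();p=s["ee_pos"]
yaw=np.degrees(np.arctan2(M[1,0],M[0,0]))
print("t",round(s["time"],2),"stand",(C.T@(p[:2]-O)).round(1),"z",p[2].round(1),"turn needed",(yaw-8.5).round(2),"F",s["force"].round(1),"tilt",M[2].round(3),"w",round(s["gripper_width"],2),"g",round(s["grasp_force"],1))
if len(sys.argv)>3:
    x,y,z=map(float,sys.argv[1:4]);t=np.r_[O+C@[x,y],z]
    M2=np.array([[np.cos(A),np.sin(A),0],[np.sin(A),-np.cos(A),0],[0,0,-1]]) # tool after turn
    print("cm",(M2.T@(t-p)/10).round(2))
E
python3 -m inch '[[0,0,0,6.2],[0,0,0,6.2],[1.73,-3.56,0.98,0],[1.73,-3.56,0.98,0],[1.73,-3.56,0.98,0],[1.73,-3.56,0.98,0],[1.73,-3.56,0.98,0],[1.73,-3.56,0.98,0],[1.73,-3.56,0.98,0],[1.73,-3.56,0.98,0],[1.73,-3.56,0.98,0],[1.73,-3.56,0.98,0],[1.73,-3.56,0.98,0],[1.73,-3.56,0.98,0],[0,0,0,0],[0,0,0,0]]' 1 20; python3 w.py -150 0 58
```

```text
time: 1.7
ee_pos: [382.8, -176.7, 139.7]
tcp_rot: [0.997, 0.076, -0.0, -0.0]
force: [-0.4, -0.6, -0.2]
gripper_width: 0.004
grasp_force: 0.0
t 1.7 stand [-184.   -70.7] z 139.7 turn needed 0.17 F [-0.4 -0.6 -0.2] tilt [-0.001 -0.    -1.   ] w 0.0 g 0.0
cm [ 3.4  -7.07  8.17]
```

```bash
python3 -m inch '[[1.7,-3.5,2],[1.7,-3.5,2],[0,0,2],[0,0,2],[0,0,0]]' 2>&1 | tail -3; python3 -m inch '[[1.7,-3.5,2,0],[1.7,-3.55,2,0],[0,0,2,0],[0,0,2.1,0],[0,0,0,0],[0,0,0,0]]' | tail -1; python3 w.py -76 0 58
```

```text
invalid input
grasp_force: 0.0
t 2.3 stand [-150.1   -2.1] z 59.4 turn needed -0.1 F [-0.3 -0.2  0.5] tilt [-0.001 -0.    -1.   ] w 0.0 g 0.0
cm [ 7.41 -0.21  0.14]
```

Run:
```python
from plant import optics
import cv2
f=optics.camera("scene")["frame"]
cv2.imwrite("pics/b.png",cv2.resize(f[80:260,230:430],(666,600),interpolation=cv2.INTER_CUBIC))
```

```text
(no output)
```

View pics/b.png

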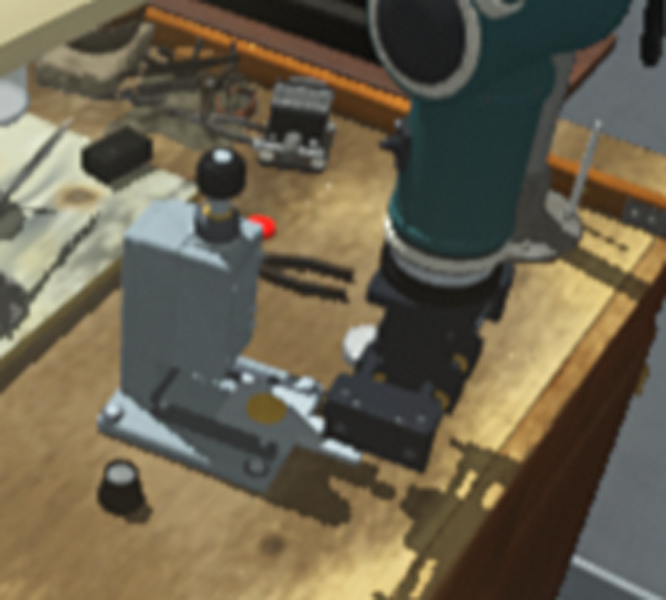

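The closed gripper stands in front of the slide, with room to the head. I'll push slowly and watch the force.

```bash
python3 -m inch '[[1,-0.1,0,0],[0.5,-0.1,0,0],[0.5,0,0,0],[0.5,0,0,0],[0.5,0,0,0],[0.5,0,0,0],[0.5,0,0,0]]' | tail -1; python3 w.py; python3 -m inch '[[0.5,0,0,0],[0.5,0,0,0],[0.5,0,0,0],[0.3,0,0,0],[0.2,0,0,0]]'|tail -1; python3 w.py
```

```text
grasp_force: 1.5
t 3.05 stand [-109.6    1.1] z 59.1 turn needed 0.01 F [-2.4 -1.3  2.7] tilt [-0. -0. -1.] w 0.0 g 1.5
grasp_force: 1.3
t 3.55 stand [-89.6   1.2] z 59.0 turn needed 0.01 F [-2.  -0.6  2.8] tilt [-0. -0. -1.] w 0.01 g 1.3
```

```bash
for i in 1 2; do python3 -m inch '[[0.1,0,0,0],[0.1,0,0,0],[0,0,0,0]]'|tail -1; python3 w.py; done
```

```text
grasp_force: 0.9
t 3.85 stand [-87.9   1.1] z 59.0 turn needed -0.01 F [-1.1  0.1  0.7] tilt [ 0. -0. -1.] w 0.0 g 0.9
grasp_force: 1.0
t 4.15 stand [-85.9   1.1] z 59.0 turn needed -0.01 F [-2.   0.4  1.1] tilt [ 0. -0. -1.] w 0.01 g 1.0
```

```bash
for i in 1 2 3; do python3 -m inch '[[0.1,0,0,0],[0,0,0,0]]'|tail -1; python3 w.py; done
```

```text
grasp_force: 1.7
t 4.35 stand [-85.2   1.1] z 59.0 turn needed 0.01 F [-4.2 -0.2  2.4] tilt [-0.001 -0.    -1.   ] w 0.0 g 1.7
grasp_force: 3.3
t 4.55 stand [-85.    1.2] z 58.9 turn needed 0.02 F [-6.3  0.1  4.3] tilt [-0.003 -0.    -1.   ] w 0.0 g 3.3
grasp_force: 4.8
t 4.75 stand [-84.9   1.2] z 58.9 turn needed 0.03 F [-9.2 -1.4  7.4] tilt [-0.005 -0.001 -1.   ] w 0.0 g 4.8
```

```bash
python3 -m inch '[[0.1,0,0,0],[0,0,0,0],[0,0,0,0],[-1,0,0,0],[-2,0,-1,0],[0,0,-5,0],[0,0,-5,0],[0,0,-5,0],[0,0,-5,0],[0,0,0,0],[0,0,0,0]]' 0.35 |tail -1; python3 w.py 0 0 265
python3 - <<'E'
from plant import optics
import cv2,numpy as np
from h import *
for n in("top","scene"):
    c=optics.camera(n);np.savez(f"{n}1.npz",f=c["frame"],K=c["camera_matrix"],P=c["pose"])
S=load("scene",1);f=S[0];print(blobs(np.max(f,2)<50,(320,185),30,6))
K,P=S[1:]
for x in (-68,-118):
    a=np.radians(8.5);w=np.array([554.3+x*np.cos(a),-79.5+x*np.sin(a),56]);q=P[:3,:3].T@(w-P[:3,3]);print((K@q/q[2])[:2])
cv2.imwrite("pics/c.png",cv2.resize(f[60:260,230:430],(600,600),interpolation=cv2.INTER_CUBIC))
E
```

```text
grasp_force: 0.0
t 5.85 stand [-110.9    0.4] z 271.2 turn needed -0.01 F [ 0.5 -0.4  0.2] tilt [ 0.005  0.002 -1.   ] w 0.66 g 0.0
cm [11.09  0.04  0.62]
[([321.5, 159.5], [310, 158, 25, 6, 43]), ([319.6, 165.4], [308, 162, 25, 7, 42]), ([317.5, 196.0], [314, 193, 8, 8, 41]), ([310.8, 195.0], [310, 194, 3, 3, 6])]
[317.31818294 195.80040689]
[337.12706631 202.92290227]
```

View pics/c.png

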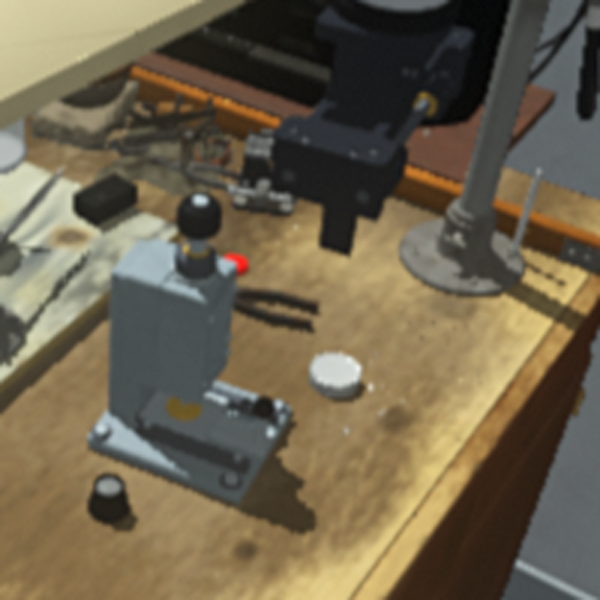

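The ball is at (317.5,196), which matches the predicted home position, so the slide is home. Next I'll go over the knob and down around it.

```bash
python3 -m inch '[[3,0,0,0],[3,0,0,0],[3,0,0,0],[2.1,0.05,0,0],[0,0,0,0],[0,0,0,0]]' 0.2 |tail -1; python3 w.py 0 0 213
```

```text
grasp_force: 0.0
t 6.55 stand [-2.2  0.9] z 266.4 turn needed 0.02 F [ 0.2  0.5 -0.1] tilt [-0.005 -0.002 -1.   ] w 0.8 g 0.0
cm [0.22 0.09 5.34]
```

```bash
python3 -m inch '[[0.2,0.1,1,0],[0,0,1.5,0],[0,0,1.5,0],[0,0,1,0],[0,0,0.3,0],[0,0,0,0],[0,0,0,0]]'|tail -1; python3 w.py 0 0 213;python3 - <<'E'
from plant import optics
import cv2,numpy as np
a=optics.camera("scene")["frame"][60:180,230:390];b=optics.camera("wrist")["frame"]
cv2.imwrite("pics/d.png",np.hstack([cv2.resize(a,(400,300),interpolation=cv2.INTER_CUBIC),cv2.resize(b,(400,300))]))
E
```

```text
grasp_force: 0.0
t 7.25 stand [ 1.4 -0.6] z 216.5 turn needed 0.0 F [ 0.1 -0.2  0.1] tilt [ 0.001  0.    -1.   ] w 0.8 g 0.0
cm [-0.14 -0.06  0.35]
```

View pics/d.png

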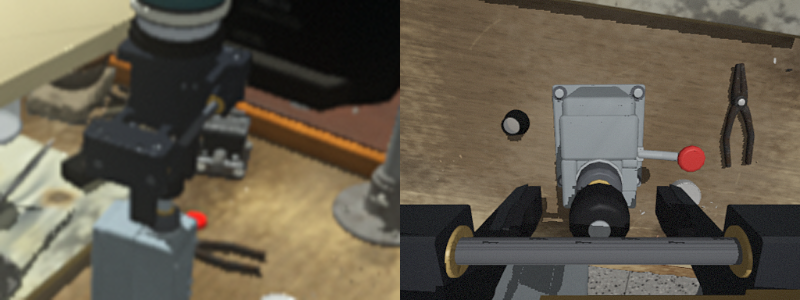

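The knob sits centred between the fingers. Close with a firm grip.

```bash
python3 -m inch '[[-0.1,0,0.3,0],[0,0,0,0],[0,0,0,0]]'|tail -1; python3 -m inch '[[0,0,0,0],[0,0,0,0],[0,0,0,0],[0,0,0,0],[0,0,0,0],[0,0,0,0],[0,0,0,0],[0,0,0,0]]' 1 55 |tail -1; python3 w.py
```

```text
grasp_force: 0.0
grasp_force: 55.0
t 8.45 stand [ 0.1 -1. ] z 213.1 turn needed -0.0 F [ 0.5 -3.4 -1.2] tilt [ 0.     0.001 -1.   ] w 0.34 g 55.0
```

```bash
for i in 1 2 3; do python3 -m inch '[[0,0,-0.1,0],[0,0,-0.1,0],[0,0,0,0]]'|tail -1; python3 w.py; done
```

```text
grasp_force: 55.0
t 8.75 stand [ 0.1 -0.9] z 214.1 turn needed -0.0 F [ 3.3 -5.  -6.4] tilt [-0.     0.001 -1.   ] w 0.34 g 55.0
grasp_force: 55.0
t 9.05 stand [ 0.1 -0.9] z 216.0 turn needed -0.0 F [ 3.2 -5.1 -7.7] tilt [-0.     0.001 -1.   ] w 0.34 g 55.0
grasp_force: 55.0
t 9.35 stand [ 0.  -0.9] z 217.3 turn needed -0.0 F [ 5.1 -4.5 -9.6] tilt [-0.001  0.001 -1.   ] w 0.33 g 55.0
```

```bash
for i in 1 2 3 4 5; do python3 -m inch '[[0,0,-0.1,0],[0,0,-0.1,0],[0,0,0,0]]'|tail -1; python3 w.py; done | grep stand | cut -c1-75
```

```text
t 9.65 stand [-0.  -0.9] z 219.0 turn needed 0.0 F [  6.4  -5.2 -10.3] tilt
t 9.95 stand [-0.  -0.9] z 220.8 turn needed -0.0 F [  5.7  -4.2 -11.2] til
t 10.25 stand [-0.  -0.9] z 222.6 turn needed -0.0 F [  6.1  -4.7 -12.6] ti
t 10.55 stand [-0.  -0.9] z 224.9 turn needed -0.0 F [  5.   -3.6 -10.3] ti
t 10.85 stand [-0.  -0.9] z 226.9 turn needed -0.0 F [  5.7  -3.7 -10.8] ti
```

```bash
for i in 1 2 3 4; do python3 -m inch '[[0,0,-0.1,0],[0,0,0,0]]'|tail -1; python3 w.py; done | grep stand | cut -c1-75
```

```text
t 11.05 stand [ 0.  -0.9] z 227.8 turn needed -0.0 F [  5.4  -4.9 -11.9] ti
t 11.25 stand [-0.  -0.9] z 228.8 turn needed -0.01 F [  5.3  -4.3 -10.9] t
t 11.45 stand [-0.  -0.9] z 229.9 turn needed -0.0 F [  4.5  -5.3 -10.2] ti
t 11.65 stand [ 0.  -0.9] z 230.9 turn needed -0.0 F [  5.4  -5.6 -11.9] ti
```

```bash
for i in 1 2 3; do python3 -m inch '[[0,0,-0.1,0],[0,0,0,0]]'|tail -1; python3 w.py; done | grep stand | cut -c1-75
```

```text
t 11.85 stand [-0.  -0.9] z 231.8 turn needed -0.0 F [  5.4  -4.9 -12.1] ti
t 12.05 stand [-0.  -0.9] z 232.5 turn needed -0.0 F [  6.8  -5.4 -13.4] ti
t 12.25 stand [-0.1 -0.9] z 232.9 turn needed -0.0 F [  8.   -4.9 -15.3] ti
```

```bash
for i in 1 2 3 4; do python3 -m inch '[[0,0,0.1,0],[0,0,0,0]]'|tail -1; python3 w.py; done | grep stand | cut -c1-75
```

```text
t 12.45 stand [-0.  -0.9] z 232.4 turn needed -0.01 F [  6.   -5.  -12.5] t
t 12.65 stand [-0.  -0.9] z 231.5 turn needed -0.0 F [  5.8  -4.7 -11.6] ti
t 12.85 stand [-0.  -0.9] z 230.6 turn needed 0.0 F [  6.   -5.1 -12.9] til
t 13.05 stand [ 0.  -0.9] z 230.3 turn needed -0.0 F [ 4.6 -5.  -9.3] tilt
```

```bash
for i in 1 2 3; do python3 -m inch '[[0,0,0.1,0],[0,0,0,0]]'|tail -1; python3 w.py; done | grep stand | cut -c1-75
```

```text
t 13.25 stand [ 0.1 -0.9] z 230.1 turn needed 0.0 F [ 4.  -4.9 -6.1] tilt [
t 13.45 stand [ 0.1 -0.9] z 229.9 turn needed -0.0 F [ 2.6 -5.4 -3.1] tilt 
t 13.65 stand [ 0.1 -0.9] z 229.7 turn needed -0.0 F [-0.  -6.   0.8] tilt
```

The striker no longer pulls on the hand at z of about 230, with the knob held, so the sear has caught. Let go and lift away.

```bash
python3 -m inch '[[0,0,0.05,0],[0,0,0,0]]'|tail -1; python3 w.py; python3 -m inch '[[0,0,0,0],[0,0,0,0],[0,0,0,0],[0,0,0,0],[0,0,0,0],[0,0,0,0]]' 0.2 |tail -1; python3 w.py; python3 -m inch '[[0,0,-2,0],[0,0,-3,0],[0,0,-1.5,0],[0,0,0,0],[0,0,0,0],[0,0,0,0],[0,0,0,0]]'|tail -1;python3 w.py 0 -84 200
python3 - <<'E'
from plant import optics
import cv2,numpy as np
a=optics.camera("scene")["frame"][60:180,230:390]
cv2.imwrite("pics/e.png",cv2.resize(a,(400,300),interpolation=cv2.INTER_CUBIC))
E
```

```text
grasp_force: 55.0
t 13.85 stand [ 0.1 -0.9] z 229.6 turn needed 0.0 F [-0.3 -4.8  2.1] tilt [ 0.001  0.001 -1.   ] w 0.34 g 55.0
grasp_force: 0.0
t 14.45 stand [ 0.1 -0.2] z 228.5 turn needed 0.01 F [ 0.2  0.9 -0.8] tilt [-0. -0. -1.] w 0.8 g 0.0
grasp_force: 0.0
t 15.15 stand [-0.7 -0.2] z 291.8 turn needed 0.0 F [0.1 0.4 0.2] tilt [-0.003 -0.001 -1.   ] w 0.8 g 0.0
cm [0.07 8.38 9.18]
```

View pics/e.png

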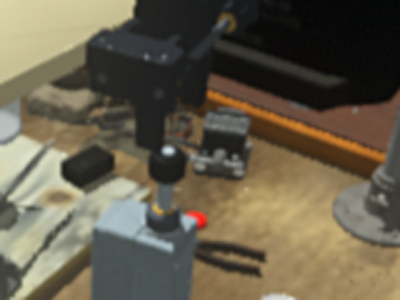

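The knob is up and held. The gripper must be turned so its wide body clears the head. First I'll check the lamp clearance.

Run:
```python
from h import *
from plant import r
T=load("top");S=load("scene")
for u in((165,120),(183,122)): x,e=two(T,(195,115),S,u);print(x.round(),np.round(e))
x,e=two(T,(460,107),S,(325,50));print(x.round(),np.round(e))
print(r.observe()["joints"].round(2))
```

```text
[734. 103. 263.] [17. 17.]
[718.  92. 265.] [1. 1.]
[ 689. -431.  243.] [0. 0.]
[-0.19  0.03  1.81 -0.    1.31  1.23]
```

```bash
python3 -m inch '[[-1,3,0,0],[-1,3,0,0],[0,3,0,0],[0,0,0,-8.2],[0,0,0,-8.2],[0,0,0,-8.2],[0,0,0,-8.2],[0,0,0,-8.2],[0,0,0,-8.2],[0,0,0,-8.2],[0,0,0,-8.2],[0,0,0,-8.2],[0,0,0,-8.2],[0,0,0,-8],[0,0,0,0],[0,0,0,0]]' 1 20 |tail -1;python3 w.py 0 -90 160
```

```text
grasp_force: 0.0
t 16.8 stand [-20.1 -90.4] z 293.0 turn needed 89.81 F [-0.2  0.3 -0.3] tilt [ 0.    -0.001 -1.   ] w 0.01 g 0.0
cm [ 2.01 -0.04 13.3 ]
```

```bash
python3 -m inch '[[0,1,0,0],[0,1,0,0],[0,0,3,0],[0,0,3,0],[0,0,3,0],[0,0,3,0],[0,0,1.3,0],[0,0,0,0],[0,0,0,0]]' |tail -1;python3 w.py 0 -90 140
python3 - <<'E'
from plant import optics
import cv2,numpy as np
a=optics.camera("scene")["frame"][60:210,230:390];b=optics.camera("wrist")["frame"]
cv2.imwrite("pics/f.png",np.hstack([cv2.resize(a,(400,375),interpolation=cv2.INTER_CUBIC),cv2.resize(b,(400,375))]))
E
```

```text
grasp_force: 0.0
t 17.7 stand [  1.  -90.8] z 161.5 turn needed 89.99 F [ 0.5 -0.1  0.3] tilt [-0.     0.001 -1.   ] w 0.0 g 0.0
cm [-0.1  -0.08  2.15]
```

View pics/f.png

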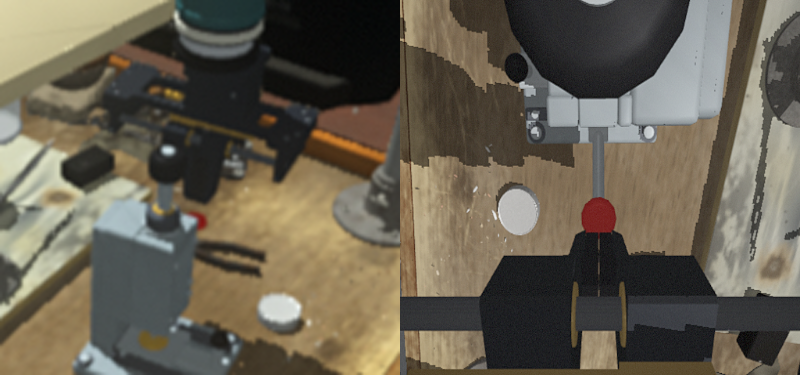

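The wrist view shows the closed fingertips just short of the red pad and aligned with it, but the knob looks close to the wrist camera. I'll check where that camera is before descending.

Run:
```python
from plant import optics
import numpy as np
c=optics.camera("wrist");P=c["pose"];a=np.radians(8.5);d=P[:2,3]-[554.3,-79.5]
print("stand",d@[np.cos(a),np.sin(a)],d@[-np.sin(a),np.cos(a)],"z",P[2,3],"axis",P[:3,2].round(2))
```

```text
stand 1.905649216487226 -15.795900961078795 z 289.95396157979945 axis [ 0.05 -0.29 -0.96]
```

```bash
python3 -m inch '[[-0.35,0,0,0],[0,0,0,7],[0,0,0,7],[0,0,0,6],[0,0,0,0],[0,0,1,0],[0,0,0.6,0],[0,0,0,0]]' |tail -1;python3 w.py; for i in 1 2 3; do python3 -m inch '[[0,0,0.2,0],[0,0,0.2,0],[0,0,0,0]]'|tail -1; python3 w.py; done
```

```text
grasp_force: 0.0
t 18.65 stand [ -1.  -93.4] z 142.8 turn needed 70.06 F [-0.6 -0.1 -0.5] tilt [ 0.    -0.003 -1.   ] w 0.01 g 0.0
grasp_force: 0.3
t 18.95 stand [  0.2 -94. ] z 140.6 turn needed 70.02 F [0.2 0.7 1.1] tilt [-0.  0. -1.] w 0.0 g 0.3
grasp_force: 0.6
t 19.25 stand [  0.3 -94.1] z 136.6 turn needed 70.0 F [ 0.2 -0.7  1.3] tilt [-0.     0.001 -1.   ] w 0.01 g 0.6
grasp_force: 3.0
t 19.55 stand [  0.5 -94.9] z 133.5 turn needed 70.01 F [-1.2 -3.   7.3] tilt [-0.001  0.002 -1.   ] w 0.01 g 3.0
```

```bash
for i in 1 2 3 4 5; do python3 -m inch '[[0,0,0.2,0],[0,0,0.1,0],[0,0,0,0]]'|tail -1; python3 w.py|cut -c1-90; done
```

```text
grasp_force: 3.1
t 19.85 stand [  0.6 -95.4] z 130.8 turn needed 70.02 F [-1.3 -4.4  5.9] tilt [-0.002  0.0
grasp_force: 3.1
t 20.15 stand [  0.6 -95.8] z 127.8 turn needed 70.03 F [-0.6 -5.4  6. ] tilt [-0.003  0.0
grasp_force: 2.1
t 20.45 stand [  0.6 -94.7] z 124.0 turn needed 70.0 F [-0.2 -4.3  3. ] tilt [-0.001  0.00
grasp_force: 2.0
t 20.75 stand [  0.2 -93.8] z 120.4 turn needed 70.0 F [ 0.9 -3.8  3.7] tilt [ 0. -0. -1.]
grasp_force: 2.0
t 21.05 stand [  0.1 -93.9] z 117.4 turn needed 70.01 F [ 0.8 -3.7  4.3] tilt [ 0.  0. -1.
```

Run:
```python
from plant import optics
import cv2
f=optics.camera("scene")["frame"]
cv2.imwrite("pics/g.png",cv2.resize(f[60:210,230:390],(640,600),interpolation=cv2.INTER_CUBIC))
```

```text
(no output)
```

View pics/g.png

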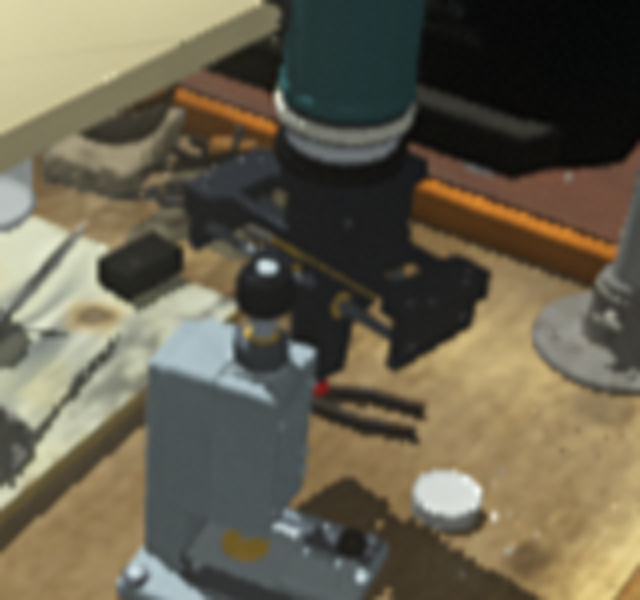

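The knob is back down at the scene pixel (296,131), so the striker has fired. Take the hand away.

```bash
python3 -m inch '[[0,0,-0.5,0],[0,0,-0.5,0],[0,0,-1,0],[0,0,-1.5,0],[0,0,-3,0],[0,0,-4,0],[0,0,-4,0],[0,0,0,0],[0,0,0,0],[0,0,0,0],[0,0,0,0],[0,0,0,0],[0,0,0,0]]' |tail -1;python3 w.py
python3 - <<'E'
from plant import optics
import cv2
f=optics.camera("scene")["frame"]
cv2.imwrite("pics/h.png",cv2.resize(f[60:260,230:430],(600,600),interpolation=cv2.INTER_CUBIC))
E
```

```text
grasp_force: 0.0
t 22.4 stand [ -0.4 -93.7] z 261.3 turn needed 70.0 F [-0.6 -0.6  0.3] tilt [ 0.    -0.002 -1.   ] w 0.01 g 0.0
```

View pics/h.png

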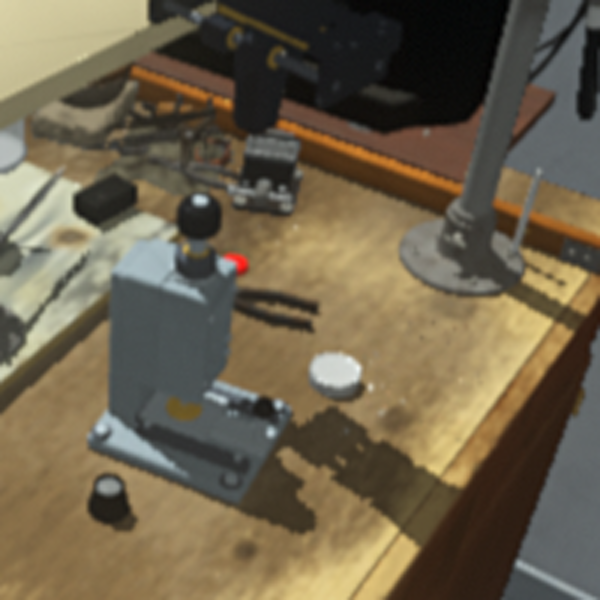

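The striker is down at (199,215), the lever is back up at (236,264), the slide is home at (264,406), the blank is in its nest and the bystanders have not moved. Handing in.

```bash
python3 -c "
from plant import r
print(r.job_done())"
```

```text
the job is handed in; nothing more can be done
None
```

I pushed the slide home, cocked the striker until the sear held, fired it with the red lever, took the hand clear and handed the job in at about 22 s; the final picture shows everything where it should be, but no verdict was returned.

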